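# Sniff the case seam, then hover the loop probe over the chip

### The job

Take the loop probe (the one with the square handle) out of its rack and, keeping it upright, sweep its tip slowly (about 3 cm a second) along the L-shaped seam in the top of the metal case, from the end at the robot's side round the corner to the other end, staying within a centimetre above the seam without pressing on it. Then carry it over the tall parts and the fence into the bay of the circuit board and stop with the tip about half a centimetre above the middle of the large black chip, the flat of the loop lined up with the chip's long side, touching nothing. Finish like that, still holding the probe in the gripper, and neither bump the board or the case nor disturb the other things.

Things in the scene. Friction and masses are not known exactly. Their poses are not given: they have to be found in the camera images.
- probe_grip (a point): Centre of the 20 x 20 x 60 mm (tall) grey SQUARE handle of the loop probe to use; z up its axis, x and y square to its faces. Below the handle: a black collar 40 x 40 x 6 mm whose underside, 36 mm below this point, rests on the rack; an 8 mm steel stem; a flat upright wire loop 22 mm wide, 4 mm thick, in the x-z plane (its flat runs along x). About 60 g. Hangs head down in any place of the rack
- probe_tip (a point): Tip of the loop probe: the lowest point of its wire loop, on the handle's axis, 101 mm below the handle's centre. Same axes as the handle
- rack_top (a point): Centre of the top of the probe rack's plate, 84 (x) x 200 (y) mm, 100 mm above the bench, fixed. Three 30 mm square holes in a row along y at -60, 0, +60 mm; a probe hangs in each with its x along the rack's x (within 0.1 rad) and is lifted straight out, by 75 mm or more. Fingers have free room in front of and behind a handle (along x); neighbours stand 60 mm away along y
- ballprobe_mid (a point): Middle of the handle of another probe in the rack: ROUND handle 22 mm thick, 50 mm tall, its top 156 mm above the bench; ball head. Leave it alone
- rodprobe_mid (a point): Middle of the handle of a third probe in the rack: thin ROUND handle 16 mm with a 22 mm knob at its top, 58 mm tall in all, its top 164 mm above the bench; thin rod head. Leave it alone
- seam_start (a point): Start of the dark 3 mm seam in the top of the bare metal case (140 x 130 x 60 mm tall, fixed to the bench): at the case's edge on the robot's side, at the level of the flat top, z up. The seam runs straight 70 mm from here to the corner, round one corner cover
- seam_corner (a point): The seam's corner, over the middle of the case's flat top, 60 mm above the bench; z up. Its -x points to the seam's start (70 mm away), its +y to the seam's end (65 mm away)
- seam_end (a point): End of the seam, at the case's left edge as seen from the robot; the second leg runs straight 65 mm from the corner to here
- chip (a point): Centre of the top face of the large black chip, 36 (x, long side) x 22 (y) mm, 18 mm above the bench, on the green circuit board (170 x 150 mm, fixed); z up. It lies in the middle of a bay fenced by thin walls, 74 (x) x 56 (y) mm, rising 20 mm above the chip's top. Round the bay stand parts up to 34 mm above the chip's top (three capacitors on the -x side, a finned heat sink on the -y side)
- spray_mid (a point): Middle of a standing white can, 52 mm thick, 150 mm tall. Leave it alone
- jar_mid (a point): Middle of a standing amber jar, 56 mm thick, 80 mm tall. Leave it alone
- tape_mid (a point): Middle of a black roll of tape lying flat, 70 mm across, 19 mm high. Leave it alone
- driver_grip (a point): Handle of a screwdriver lying on the bench. Leave it alone

How it is judged:
On the way, in this order (a step that is already met when the one before it is completed fails the run):
1. held probe's tip just above the seam (within 8 mm sideways, touching to 13 mm high), upright and slower than 60 mm/s: near the start of the seam, at the case's robot-side edge (x of probe_tip in the frame of seam_corner between -0.068 and -0.052 m and y of probe_tip in the frame of seam_corner between -0.008 and 0.008 m and z of probe_tip in the frame of seam_corner between -0.002 and 0.013 m and angle between probe_tip's own z axis and vertical below 0.25 rad and linear speed of probe below 0.06 m/s and contact force between probe and the fingers above 0.5 N), for 0.1 s.
2. held probe's tip just above the seam (within 8 mm sideways, touching to 13 mm high), upright and slower than 60 mm/s: along the first leg (x of probe_tip in the frame of seam_corner between -0.048 and -0.032 m and y of probe_tip in the frame of seam_corner between -0.008 and 0.008 m and z of probe_tip in the frame of seam_corner between -0.002 and 0.013 m and angle between probe_tip's own z axis and vertical below 0.25 rad and linear speed of probe below 0.06 m/s and contact force between probe and the fingers above 0.5 N), for 0.1 s.
3. held probe's tip just above the seam (within 8 mm sideways, touching to 13 mm high), upright and slower than 60 mm/s: along the first leg, short of the corner (x of probe_tip in the frame of seam_corner between -0.028 and -0.012 m and y of probe_tip in the frame of seam_corner between -0.008 and 0.008 m and z of probe_tip in the frame of seam_corner between -0.002 and 0.013 m and angle between probe_tip's own z axis and vertical below 0.25 rad and linear speed of probe below 0.06 m/s and contact force between probe and the fingers above 0.5 N), for 0.1 s.
4. held probe's tip just above the seam (within 8 mm sideways, touching to 13 mm high), upright and slower than 60 mm/s: at the corner (x of probe_tip in the frame of seam_corner between -0.008 and 0.008 m and y of probe_tip in the frame of seam_corner between -0.008 and 0.008 m and z of probe_tip in the frame of seam_corner between -0.002 and 0.013 m and angle between probe_tip's own z axis and vertical below 0.25 rad and linear speed of probe below 0.06 m/s and contact force between probe and the fingers above 0.5 N), for 0.1 s.
5. held probe's tip just above the seam (within 8 mm sideways, touching to 13 mm high), upright and slower than 60 mm/s: on the second leg, past the corner (x of probe_tip in the frame of seam_corner between -0.008 and 0.008 m and y of probe_tip in the frame of seam_corner between 0.012 and 0.028 m and z of probe_tip in the frame of seam_corner between -0.002 and 0.013 m and angle between probe_tip's own z axis and vertical below 0.25 rad and linear speed of probe below 0.06 m/s and contact force between probe and the fingers above 0.5 N), for 0.1 s.
6. held probe's tip just above the seam (within 8 mm sideways, touching to 13 mm high), upright and slower than 60 mm/s: along the second leg (x of probe_tip in the frame of seam_corner between -0.008 and 0.008 m and y of probe_tip in the frame of seam_corner between 0.032 and 0.048 m and z of probe_tip in the frame of seam_corner between -0.002 and 0.013 m and angle between probe_tip's own z axis and vertical below 0.25 rad and linear speed of probe below 0.06 m/s and contact force between probe and the fingers above 0.5 N), for 0.1 s.
7. held probe's tip just above the seam (within 8 mm sideways, touching to 13 mm high), upright and slower than 60 mm/s: near the end of the seam, at the case's side edge (x of probe_tip in the frame of seam_corner between -0.008 and 0.008 m and y of probe_tip in the frame of seam_corner between 0.048 and 0.064 m and z of probe_tip in the frame of seam_corner between -0.002 and 0.013 m and angle between probe_tip's own z axis and vertical below 0.25 rad and linear speed of probe below 0.06 m/s and contact force between probe and the fingers above 0.5 N), for 0.1 s.
At the end, for the whole second after the job is handed in: The gripper still holds the loop probe, at rest (under 20 mm/s) and upright within 0.15 rad; its tip is within 7 mm sideways of the chip's centre and 1.5 to 12 mm above the chip's top face; the loop's flat is within 0.2 rad of the chip's long side; the probe touches neither board, case nor rack (horizontal distance between probe_tip and chip below 0.007 m and z of probe_tip in the frame of chip between 0.0015 and 0.012 m and angle between the x axis of probe_tip and the x axis of chip, either way round below 0.2 rad and angle between probe_tip's own z axis and vertical below 0.15 rad and contact force between probe and the fingers above 1 N and linear speed of probe below 0.02 m/s and contact force between probe and board below 0.05 N and contact force between probe and case below 0.05 N and contact force between probe and rack below 0.05 N); the arm keeps its last pose, push and grip.
It fails at once if the probe is pressed hard on the case (over 10 N) (contact force between probe and case above 10 N).
It fails at once if the probe is knocked or pressed on the board or its parts (over 5 N) (contact force between probe and board above 5 N).
It fails at once if the arm strikes the board or the case (over 5 N) (contact force between any of the arm, the fingers and board above 5 N or contact force between any of the arm, the fingers and case above 5 N).
It fails at once if another thing on the bench or in the rack is moved by more than 25 mm (distance of any of ballprobe_mid, rodprobe_mid, spray_mid, tape_mid, jar_mid, driver_grip from where it was at the start of the episode above 0.025 m).
It also fails if it takes over 64 s, if anything falls off the work surface, if the arm or the gripper's body presses on something with over 40 N, if the wrist force passes 120 N, or if a joint passes its speed limit or range.

### The arm

A 6-joint arm with a two-finger parallel gripper is mounted at the origin on the work surface. World frame = base frame: x ahead of the robot, y to its left, z up, the work surface at z = 0. Lengths are in m, angles in rad, forces in N, time in s.
With the tool pointing down it reaches from about 0.275 to 0.975 m from the base axis. Payload 8.4 kg.
Tool frame: the origin (TCP) lies between the finger pads; the fingertips stand 22 mm ahead of it and the grasp point (between the pads) lies 3 mm ahead of it (tips_ahead is the distance from the TCP to the fingertips, in m); z points along the fingers, y is the line along which they close (so a half turn about z gives the same grasp; the last joint's range is limited). The gripper opens to 92 mm and grips with 3 to 60 N. Pads are 20 mm wide; open, the fingers measure 128 mm over their backs; the gripper's body (75 mm by 189 mm) begins 69 mm behind the grasp point.
Start: joints at [-1.301, 0.353, 1.633, -0, 1.155, -0.002], TCP at [0.168, -0.602, 0.237] pointing down, gripper open.
Joint ranges: [-2.63, 2.63], [-0.92, 2.1], [0.06, 2.66], [-1.3, 4.44], [0, 2.69], [-3.02, 3.02]. Speed limits (rad/s): [2.22, 2.22, 2.79, 3.14, 3.14, 3.14].

### API

Orientations are given as a unit quaternion [w, x, y, z].
In Python, from rig import * gives the robot as it stands. The module is installed in compiled form; this text tells all that it offers.
- The arm moves only by the tool jog_arm, never from a script. Its argument "rows" is a list of rows, each an object with "translation": the shift along the world's x, y, z in units of 1000 mm (1.0 is 1000 mm), a list of three; "dr": the turn, a rotation vector about the world's x, y, z in units of 360 degrees (1.0 is 360 degrees), a list of three; "gripper": the closure, from -1 (fully open) to 1 (shut), so that 0 is half open. In form: [{"translation": [x, y, z], "dr": [wx, wy, wz], "gripper": gripper}, ...]. A call has 1 to 10 rows; each row is the pose to reach, as a shift and turn from the pose commanded when the call began, turning the shorter way round; what a row does not reach only later rows make up. A row lasts 1/10 s, in which the tool goes at most 50 mm and 8.59 degrees, less where a joint would pass 70% of its speed; a pose out of reach is approached as far as the arm can. A call with a number of a shift or a turn outside -1 to 1 is refused whole. A call with a gripper value outside its range is refused whole. The fingers move at their own pace and stop on an object; "grip_force" is the grip in N (left out, the last holds). Time passes only in rows, so rows that repeat a pose let the fingers close. It gives the time, the measured TCP pose, the force, the opening and the grip force at its end, in the units of the state.
- get_state(): the state, without advancing time (a new reading comes with each control period).
- get_image(name): name is "scene" or "top"; returns (picture, depth): 384x512x3 uint8, red, green, blue; 384x512 float32, m along the optical axis (not along the pixel's ray), 0 where there is no reading.
- camera_model(name): a dict with "intrinsics" (3x3 intrinsics, pixels), "R" (3x3) and "t" (3): a world point X has camera coordinates R X + t. Camera axes: x right, y down, z forward; pixel columns grow to the right and rows downward; lengths in m; the calibration is good to about 2 mm. A picture is of the moment at which its call begins. camera_model takes no time and is no camera call.
- job_done(): hands the job in; it is judged then, once.
Trained networks look in the newest picture that a camera, given by its name, has taken for a name from the list of things; names that differ only in an ending like _2 or _b are one class to them, and where a whole thing is asked for, a point or a joint stands for the part that bears it (a point fixed in the world has none). Each returns a list of dicts, best first, with "score" (0 to 1); they miss things now and then, are a little off and sometimes report something else, mostly with a low value. They report only what shows in the picture. A call takes as long as a camera call.
- cut_out(camera, thing): "pixels" (384x512 bool, what is visible of it) and "pixel" ([column, row] in pixels, amid what is visible of it).
The state is a dict: "time": time; "joint_positions": joint angles; "joint_vel": joint speeds; "effort": joint torques, N m; "tcp_pos": TCP position; "tcp_rot": TCP orientation; "contact_force": force on the tool from outside, world axes, zero at the start; "wrist_torque": the same for the moment, N m; "width": opening from 0.0 (shut) to 1.0 (fully open); "grip_force": force on a finger pad.
Only numpy, scipy, OpenCV 4.12 (cv2) and the standard library are available. Lean on these libraries where they do the work, as an engineer would, in place of code of your own. Each camera call takes 0.05 s, during which the arm holds its last target. There are 200 camera calls.

## Working session

There is one attempt and no reset: what is moved stays moved. The work goes in short steps, Python scripts to look and compute and a tool call to move; the robot and the scene stay as the last step left them, time stands still between calls to the robot, and variables do not carry over. Pictures are saved under pics/ and viewed, at most 10 in all, crops included, and the job is handed in when it is done.

Besides the shell and the picture viewer there is one more tool, called after "Call:" by a JSON object that holds its "fn" and its "kwargs", one argument or row to a line. jog_arm: Moves the arm, as the interface text tells. Its arguments: {"type":"object","properties":{"rows":{"type":"array","items":{"type":"object","properties":{"translation":{"type":"array","items":{"type":"number"}},"dr":{"type":"array","items":{"type":"number"}},"gripper":{"type":"number"}}}},"grip_force":{"type":"number"}},"required":["rows"]}

```bash
mkdir -p pics; cat > h.py <<'E'
from rig import *
import numpy as np, cv2
def pts(name,depth):
    m=camera_model(name);K,R,t=[np.array(m[k]) for k in("intrinsics","R","t")]
    v,u=np.mgrid[:384,:512]
    c=np.stack([(u-K[0,2])/K[0,0]*depth,(v-K[1,2])/K[1,1]*depth,depth],-1)
    return (c-t)@R
def proj(name,X):
    m=camera_model(name);K,R,t=[np.array(m[k]) for k in("intrinsics","R","t")]
    c=K@(R@np.array(X)+t); return c[:2]/c[2]
E
python3 - <<'E'
from h import *
for n in("scene","top"):
    im,d=get_image(n); np.savez(f"{n}0.npz",im=im,d=d)
    cv2.imwrite(f"pics/{n}0.png",cv2.resize(im[...,::-1],(800,600),interpolation=cv2.INTER_CUBIC))
    m=camera_model(n); print(n,-np.array(m["R"]).T@m["t"],np.round(m["intrinsics"],1).tolist(),np.round(m["R"],2).tolist())
    P=pts(n,d)
    for th in["probe_grip","rack_top","ballprobe_mid","rodprobe_mid","seam_corner","chip","spray_mid","jar_mid"]:
        for r in cut_out(n,th)[:2]:
            q=P[r["pixels"]&(d>0)]; 
            if len(q): print(th,round(r["score"],2),r["pixel"],len(q),np.round(np.percentile(q,[2,50,98],axis=0),3).tolist())
print(get_state())
E
```

```text
scene [ 1.13197142 -0.28963213  0.64953123] [[361.4, 0.0, 256.8], [0.0, 361.4, 184.7], [0.0, 0.0, 1.0]] [[0.45, 0.89, -0.02], [0.54, -0.29, -0.79], [-0.71, 0.35, -0.61]]
probe_grip 0.96 [146.3, 215.4] 405 [[0.476, -0.264, 0.102], [0.498, -0.247, 0.122], [0.51, -0.228, 0.166]]
rack_top 0.77 [128.1, 247.5] 4748 [[0.42, -0.404, 0.003], [0.487, -0.309, 0.009], [0.538, -0.204, 0.101]]
rack_top 0.39 [347.9, 171.6] 2193 [[0.419, 0.258, 0.003], [0.503, 0.303, 0.058], [0.563, 0.399, 0.061]]
ballprobe_mid 0.66 [92.9, 226.6] 516 [[0.427, -0.382, 0.041], [0.468, -0.361, 0.106], [0.482, -0.342, 0.156]]
rodprobe_mid 0.62 [120.6, 218.1] 361 [[0.459, -0.319, 0.103], [0.481, -0.302, 0.114], [0.495, -0.285, 0.164]]
rodprobe_mid 0.19 [370.8, 210.9] 1347 [[0.66, 0.201, 0.005], [0.693, 0.212, 0.096], [0.705, 0.245, 0.15]]
seam_corner 0.9 [353.0, 173.9] 2186 [[0.419, 0.258, 0.003], [0.502, 0.303, 0.058], [0.563, 0.396, 0.061]]
chip 0.69 [275.0, 237.5] 3228 [[0.492, -0.053, 0.001], [0.593, 0.017, 0.015], [0.662, 0.099, 0.052]]
spray_mid 0.71 [370.2, 209.2] 1324 [[0.662, 0.201, 0.006], [0.693, 0.212, 0.096]
[... 1369 characters left out ...]
array([-1.30141472e+00,  3.52969891e-01,  1.63341478e+00,  9.25349785e-06,
        1.15521411e+00, -2.43200008e-03]), 'joint_vel': array([ 1.67747019e-03,  1.25354405e-03,  8.12044565e-05, -1.10114951e-03,
        1.38856552e-03,  6.49476792e-04]), 'effort': array([-1.31987854e-04, -5.93748951e+01, -3.34570420e+01,  6.98319264e-02,
        1.56404427e-02,  2.39805973e-05]), 'tcp_pos': array([ 0.16778029, -0.60204901,  0.23659545]), 'tcp_rot': array([-3.59690609e-06,  9.90779130e-01,  1.35486958e-01,  3.78794084e-06]), 'contact_force': array([ 0.18528043, -0.49238887, -0.79108717]), 'wrist_torque': array([-0.0176319 , -0.01636734,  0.03556361]), 'grip_force': 0.0, 'width': 1.0017674973111852}
```

```bash
python3 - <<'E'
from h import *
z=np.load("top0.npz");im=z["im"];
def crop(r0,r1,c0,c1,s): return cv2.resize(im[r0:r1,c0:c1,::-1],None,fx=s,fy=s,interpolation=cv2.INTER_CUBIC)
cv2.imwrite("pics/case.png",crop(165,265,80,180,5))
cv2.imwrite("pics/board.png",crop(140,230,200,300,6))
E
```

```text
(no output)
```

View pics/top0.png

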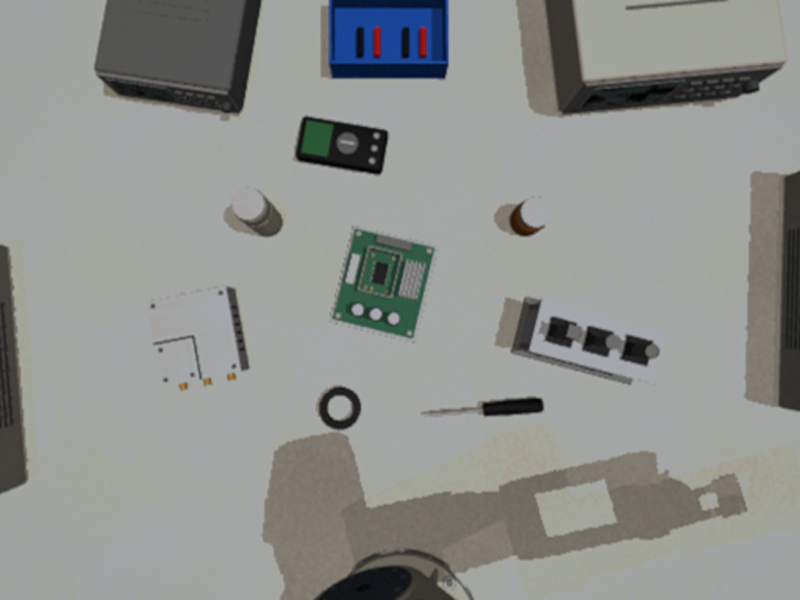

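View pics/scene0.png

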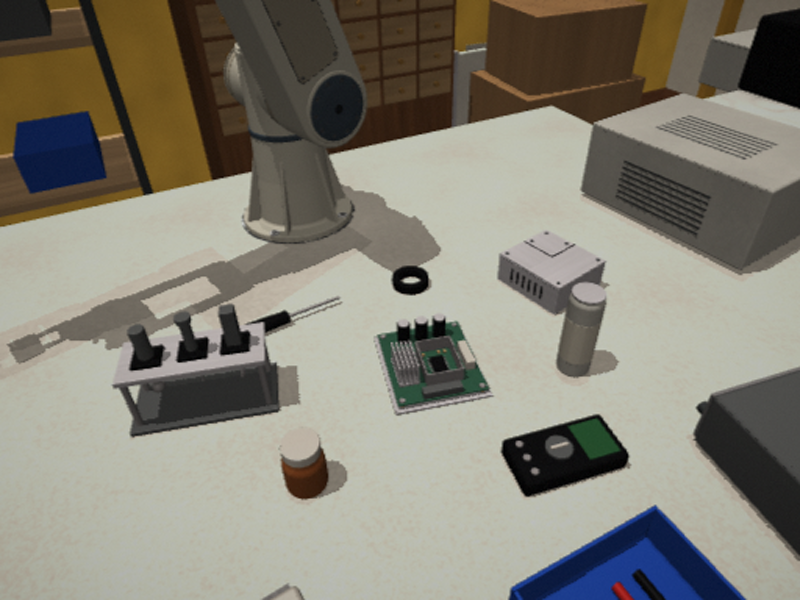

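View pics/case.png

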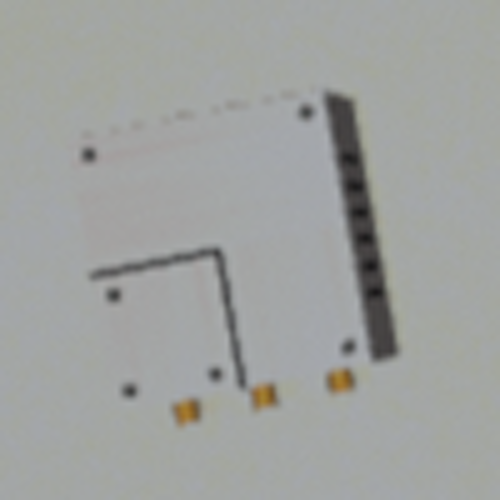

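View pics/board.png

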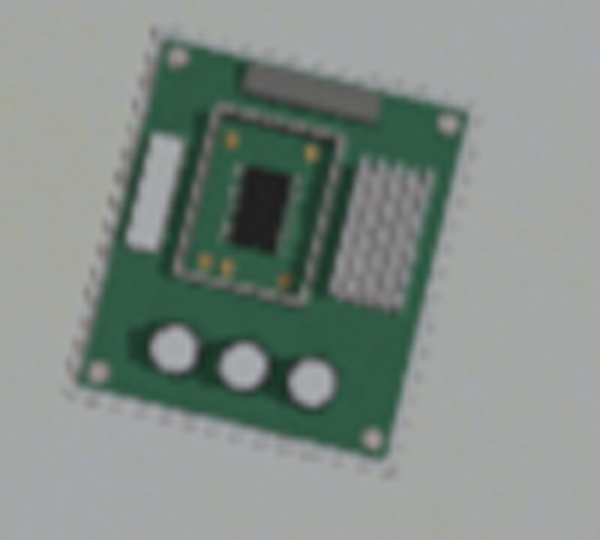

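```bash
python3 - <<'E'
from h import *
z=np.load("top0.npz");im,d=z["im"],z["d"];P=pts("top",d)
m=camera_model("top");K,R,t=[np.array(m[k]) for k in("intrinsics","R","t")];C=-R.T@t
def onz(u,v,h):
    r=R.T@np.array([(u-K[0,2])/K[0,0],(v-K[1,2])/K[1,1],1]);return C+r*(h-C[2])/r[2]
f=lambda c,s,o:((c[0]+.5)/s-.5+o[0],(c[1]+.5)/s-.5+o[1])
S,Co,E=[onz(*f(c,5,(80,165)),.06) for c in((242,387),(218,250),(91,276))]
for n,q in zip("SCE",(S,Co,E)):print(n,q.round(4))
print("legs",np.linalg.norm(S-Co),np.linalg.norm(E-Co),"yaw",np.arctan2(*(Co-S)[1::-1]),np.arctan2(-(E-Co)[0],(E-Co)[1]))
print("case top z near corner",np.round(P[200:240:4,100:150:5,2],3))
# chip by dark blob
g=im.max(-1).astype(float); sub=g[165:185,232:256]
msk=np.zeros(g.shape,bool); msk[165:185,232:256]=sub<55
nl,lab,st,ce=cv2.connectedComponentsWithStats(msk.astype(np.uint8));i=1+np.argmax(st[1:,4])
v,u=np.nonzero(lab==i);(cu,cv_),sz,a=cv2.minAreaRect(np.stack([u,v],1).astype(np.float32))
print("chip px",ce[i],st[i],sz,a,onz(*ce[i],.018),onz(*f((262,211),6,(200,140)),.018))
# board outline -> yaw
hsv=cv2.cvtColor(im,cv2.COLOR_RGB2HSV);gm=cv2.inRange(hsv,(50,80,30),(90,255,255));gm[:140]=0;gm[230:]=0;gm[:,:200]=0;gm[:,300:]=0
v,u=np.nonzero(gm);b=cv2.boxPoints(cv2.minAreaRect(np.stack([u,v],1).astype(np.float32)))
B=np.array([onz(*p,.01) for p in b]);print("board",B.round(4),B.mean(0),[np.arctan2(*(B[(k+1)%4]-B[k])[1::-1]) for k in range(4)])
# rack plate
q=P.reshape(-1,3);q=q[(abs(q[:,2]-.101)<.006)&(q[:,1]<-.15)&(q[:,0]<.6)]
r=cv2.minAreaRect((q[:,:2]*1000).astype(np.float32));print("rack",r,cv2.boxPoints(r))
z2=np.load("scene0.npz");P2=pts("scene",z2["d"])
for n,X in(("top",P),("scene",P2)):
    q=X.reshape(-1,3);q=q[(q[:,2]>.146)&(q[:,2]<.18)&(q[:,1]<-.15)&(q[:,1]>-.5)&(q[:,0]<.6)&(q[:,0]>.35)]
    for lo,hi in((-.275,-.2),(-.33,-.275),(-.4,-.33)):
        w=q[(q[:,1]>lo)&(q[:,1]<hi)&(q[:,2]>.155 if lo>-.33 else True)]
        if len(w):print(n,len(w),w.mean(0).round(4),w.min(0).round(4),w.max(0).round(4))
E
```

```text
S [0.4152 0.3195 0.06  ]
C [0.4834 0.3328 0.06  ]
E [0.4705 0.3958 0.06  ]
legs 0.06946797185353877 0.06430396050876327 yaw 0.19240455626415892 0.20078275311460367
case top z near corner [[ 0.057  0.061  0.06   0.064  0.059  0.058  0.06   0.061  0.064  0.061]
 [ 0.06   0.063  0.063  0.061  0.062  0.062  0.063  0.06   0.059  0.062]
 [ 0.064  0.061  0.061  0.059  0.062  0.063  0.058  0.059  0.061  0.056]
 [ 0.062  0.061  0.063  0.061  0.063  0.06   0.062  0.06   0.059  0.058]
 [ 0.063  0.064  0.062  0.061  0.061  0.06   0.06   0.061  0.062  0.063]
 [ 0.059  0.062  0.059  0.06   0.061  0.059  0.061  0.058  0.061  0.06 ]
 [ 0.062  0.059  0.059  0.06   0.058  0.06   0.06   0.061  0.061  0.059]
 [ 0.06   0.062  0.06   0.064  0.06   0.06   0.059  0.059  0.06   0.062]
 [ 0.06   0.06   0.06   0.057  0.059  0.059  0.062  0.061  0.064  0.062]
 [-0.001  0.061  0.062  0.06   0.059  0.06   0.06   0.062  0.064  0.062]]
chip px [242.89690722 174.42268041] [239 168   9  14  97] (7.518604278564453, 12.611851692199707) 14.03624439239502 [0.58844433 0.0332514  0.018     ] [0.58757352 0.03231827 0.018   
[... 309 characters left out ...]
, -303.44171142578125), (201.3529052734375, 84.37762451171875), 74.97347259521484) [[ 406.2348  -389.7375 ]
 [ 487.72723 -411.61377]
 [ 539.9313  -217.14594]
 [ 458.43884 -195.26965]]
top 91 [ 0.4874 -0.2442  0.1657] [ 0.4772 -0.258   0.1551] [ 0.4975 -0.2334  0.1698]
top 85 [ 0.473  -0.301   0.1639] [ 0.4636 -0.312   0.1563] [ 0.4838 -0.2907  0.1677]
top 87 [ 0.4588 -0.3605  0.1552] [ 0.4494 -0.3723  0.1466] [ 0.4679 -0.3517  0.1594]
scene 93 [ 0.4928 -0.2459  0.1631] [ 0.4785 -0.2572  0.1556] [ 0.5032 -0.2341  0.1668]
scene 108 [ 0.4783 -0.3018  0.1595] [ 0.464  -0.3127  0.1462] [ 0.487  -0.2915  0.1654]
scene 91 [ 0.464  -0.3616  0.1529] [ 0.4509 -0.3722  0.146 ] [ 0.4723 -0.3515  0.1578]
```

Call:
{"fn": "jog_arm", "kwargs": {
  "rows": [
    {"translation": [0.04, 0.03, 0.02], "dr": [0, 0, 0.02], "gripper": -1},
    {"translation": [0.07, 0.07, 0.03], "dr": [0, 0, 0.04], "gripper": -1},
    {"translation": [0.1, 0.11, 0.03], "dr": [0, 0, 0.06], "gripper": -1},
    {"translation": [0.13, 0.145, 0.03], "dr": [0, 0, 0.08], "gripper": -1},
    {"translation": [0.16, 0.18, 0.03], "dr": [0, 0, 0.1], "gripper": -1},
    {"translation": [0.19, 0.215, 0.03], "dr": [0, 0, 0.12], "gripper": -1},
    {"translation": [0.22, 0.25, 0.03], "dr": [0, 0, 0.14], "gripper": -1},
    {"translation": [0.25, 0.285, 0.03], "dr": [0, 0, 0.165], "gripper": -1},
    {"translation": [0.29, 0.32, 0.03], "dr": [0, 0, 0.165], "gripper": -1},
    {"translation": [0.32, 0.3575, 0.02], "dr": [0, 0, 0.165], "gripper": -1}
  ]
}}

```text
time: 1.9
tcp_pos: [0.4888, -0.2452, 0.2583]
tcp_rot: [0.002, 0.793, 0.609, 0.001]
contact_force: [1.0, -0.6, 0.6]
width: 0.999
grip_force: 0.0
```

Call:
{"fn": "jog_arm", "kwargs": {
  "rows": [
    {"translation": [0, 0, -0.03], "dr": [0, 0, 0], "gripper": -1},
    {"translation": [0, 0, -0.06], "dr": [0, 0, 0], "gripper": -1},
    {"translation": [0, 0, -0.09], "dr": [0, 0, 0], "gripper": -1},
    {"translation": [0, 0, -0.1136], "dr": [0, 0, 0], "gripper": -1},
    {"translation": [0, 0, -0.1136], "dr": [0, 0, 0], "gripper": -0.5},
    {"translation": [0, 0, -0.1136], "dr": [0, 0, 0], "gripper": 0},
    {"translation": [0, 0, -0.1136], "dr": [0, 0, 0], "gripper": 1},
    {"translation": [0, 0, -0.1136], "dr": [0, 0, 0], "gripper": 1},
    {"translation": [0, 0, -0.1136], "dr": [0, 0, 0], "gripper": 1},
    {"translation": [0, 0, -0.1136], "dr": [0, 0, 0], "gripper": 1}
  ],
  "grip_force": 25
}}

```text
time: 2.9
tcp_pos: [0.4868, -0.2463, 0.1441]
tcp_rot: [0.001, 0.794, 0.609, 0.0]
contact_force: [0.7, 0.4, -0.5]
width: 0.502
grip_force: 0.0
```

Call:
{"fn": "jog_arm", "kwargs": {
  "rows": [
    {"translation": [0, 0, 0], "dr": [0, 0, 0], "gripper": 1},
    {"translation": [0, 0, 0], "dr": [0, 0, 0], "gripper": 1},
    {"translation": [0, 0, 0], "dr": [0, 0, 0], "gripper": 1},
    {"translation": [0, 0, 0], "dr": [0, 0, 0], "gripper": 1},
    {"translation": [0, 0, 0], "dr": [0, 0, 0], "gripper": 1},
    {"translation": [0, 0, 0], "dr": [0, 0, 0], "gripper": 1},
    {"translation": [0, 0, 0], "dr": [0, 0, 0], "gripper": 1},
    {"translation": [0, 0, 0], "dr": [0, 0, 0], "gripper": 1}
  ]
}}

```text
time: 3.7
tcp_pos: [0.4865, -0.2462, 0.1434]
tcp_rot: [0.0, 0.794, 0.609, 0.0]
contact_force: [0.0, -0.0, 0.3]
width: 0.217
grip_force: 25.0
```

Call:
{"fn": "jog_arm", "kwargs": {
  "rows": [
    {"translation": [0, 0, 0.01], "dr": [0, 0, 0], "gripper": 1},
    {"translation": [0, 0, 0.03], "dr": [0, 0, 0], "gripper": 1},
    {"translation": [0, 0, 0.055], "dr": [0, 0, 0], "gripper": 1},
    {"translation": [0, 0, 0.08], "dr": [0, 0, 0], "gripper": 1},
    {"translation": [0, 0, 0.1], "dr": [0, 0, 0], "gripper": 1},
    {"translation": [0, 0, 0.11], "dr": [0, 0, 0], "gripper": 1},
    {"translation": [0, 0, 0.11], "dr": [0, 0, 0], "gripper": 1}
  ]
}}

```text
time: 4.4
tcp_pos: [0.4871, -0.2464, 0.2549]
tcp_rot: [0.001, 0.793, 0.609, 0.001]
contact_force: [-0.5, -0.2, -1.1]
width: 0.214
grip_force: 25.0
```

```bash
python3 - <<'E'
from h import *
im,d=get_image("scene");s=get_state();print(s["tcp_pos"],s["contact_force"],s["width"],proj("scene",s["tcp_pos"]-[0,0,.1084]))
cv2.imwrite("pics/lift.png",cv2.resize(im[100:280,70:270,::-1],None,fx=3,fy=3,interpolation=cv2.INTER_CUBIC))
E
```

```text
[ 0.48649286 -0.24618056  0.25364325] [ 0.63839915 -0.18799483 -1.25109301] 0.21550901000698008 [145.07541053 203.78687797]
```

View pics/lift.png

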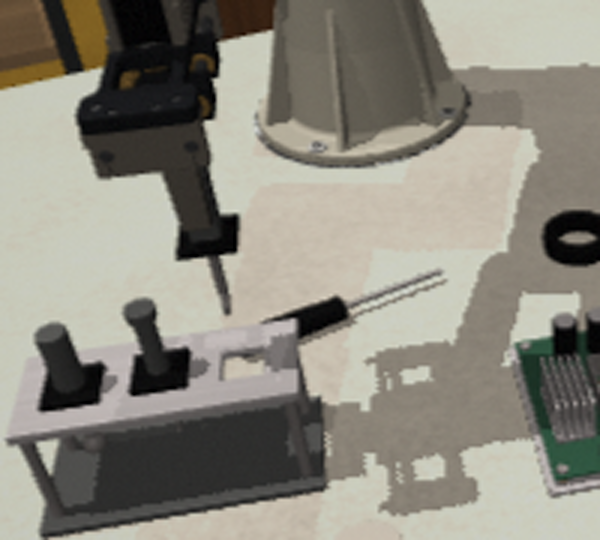

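Call:
{"fn": "jog_arm", "kwargs": {
  "rows": [
    {"translation": [0, 0.015, 0], "dr": [0, 0, 0], "gripper": 1},
    {"translation": [-0.003, 0.04, 0], "dr": [0, 0, 0], "gripper": 1},
    {"translation": [-0.006, 0.07, 0], "dr": [0, 0, 0], "gripper": 1},
    {"translation": [-0.01, 0.1, 0], "dr": [0, 0, 0], "gripper": 1},
    {"translation": [-0.013, 0.13, 0], "dr": [0, 0, 0], "gripper": 1},
    {"translation": [-0.017, 0.16, 0], "dr": [0, 0, 0], "gripper": 1},
    {"translation": [-0.02, 0.19, 0], "dr": [0, 0, 0], "gripper": 1},
    {"translation": [-0.024, 0.22, 0], "dr": [0, 0, 0], "gripper": 1},
    {"translation": [-0.028, 0.25, 0], "dr": [0, 0, 0], "gripper": 1},
    {"translation": [-0.032, 0.28, 0], "dr": [0, 0, 0], "gripper": 1}
  ]
}}

```text
time: 5.45
tcp_pos: [0.453, 0.0357, 0.2522]
tcp_rot: [-0.001, 0.793, 0.609, -0.001]
contact_force: [1.0, -0.1, -1.0]
width: 0.218
grip_force: 25.0
```

Call:
{"fn": "jog_arm", "kwargs": {
  "rows": [
    {"translation": [-0.004, 0.03, 0], "dr": [0, 0, 0], "gripper": 1},
    {"translation": [-0.007, 0.06, 0], "dr": [0, 0, 0], "gripper": 1},
    {"translation": [-0.01, 0.09, 0], "dr": [0, 0, 0], "gripper": 1},
    {"translation": [-0.014, 0.12, 0], "dr": [0, 0, 0], "gripper": 1},
    {"translation": [-0.017, 0.15, 0], "dr": [0, 0, 0], "gripper": 1},
    {"translation": [-0.02, 0.18, 0], "dr": [0, 0, 0], "gripper": 1},
    {"translation": [-0.024, 0.21, 0], "dr": [0, 0, 0], "gripper": 1},
    {"translation": [-0.028, 0.24, 0], "dr": [0, 0, 0], "gripper": 1},
    {"translation": [-0.031, 0.27, 0], "dr": [0, 0, 0], "gripper": 1},
    {"translation": [-0.032, 0.287, 0], "dr": [0, 0, 0], "gripper": 1}
  ]
}}

```text
time: 6.45
tcp_pos: [0.4208, 0.3227, 0.2522]
tcp_rot: [-0.0, 0.793, 0.609, -0.001]
contact_force: [0.2, -1.7, -0.6]
width: 0.215
grip_force: 25.0
```

Call:
{"fn": "jog_arm", "kwargs": {
  "rows": [
    {"translation": [0, 0, -0.01], "dr": [0, 0, 0], "gripper": 1},
    {"translation": [0, 0, -0.025], "dr": [0, 0, 0], "gripper": 1},
    {"translation": [0, 0, -0.04], "dr": [0, 0, 0], "gripper": 1},
    {"translation": [0, 0, -0.05], "dr": [0, 0, 0], "gripper": 1},
    {"translation": [0, 0, -0.05], "dr": [0, 0, 0], "gripper": 1},
    {"translation": [0, 0, -0.05], "dr": [0, 0, 0], "gripper": 1}
  ]
}}

```text
time: 7.05
tcp_pos: [0.4225, 0.3203, 0.2033]
tcp_rot: [0.0, 0.794, 0.608, -0.0]
contact_force: [0.9, -0.1, -0.2]
width: 0.219
grip_force: 25.0
```

```bash
python3 - <<'E'
from h import *
im,d=get_image("scene");s=get_state();print(s["tcp_pos"],s["tcp_rot"],s["contact_force"],s["width"])
for X in(s["tcp_pos"]-[0,0,.1084],[.4226,.3207,.06],[.4834,.3328,.06],[.4152,.3195,.06],[.4705,.3958,.06]):
    print(np.round((proj("scene",X)-[300,110]+.5)*6-.5))
cv2.imwrite("pics/start.png",cv2.resize(im[110:210,300:420,::-1],None,fx=6,fy=6,interpolation=cv2.INTER_CUBIC))
E
```

```text
[0.42274318 0.32064746 0.20373823] [3.96944245e-05 7.93610049e-01 6.08426710e-01 1.64288087e-04] [ 0.48164318 -0.26066036 -0.06751775] 0.21660106833574472
[228. 209.]
[220. 270.]
[318. 324.]
[209. 264.]
[403. 277.]
```

View pics/start.png

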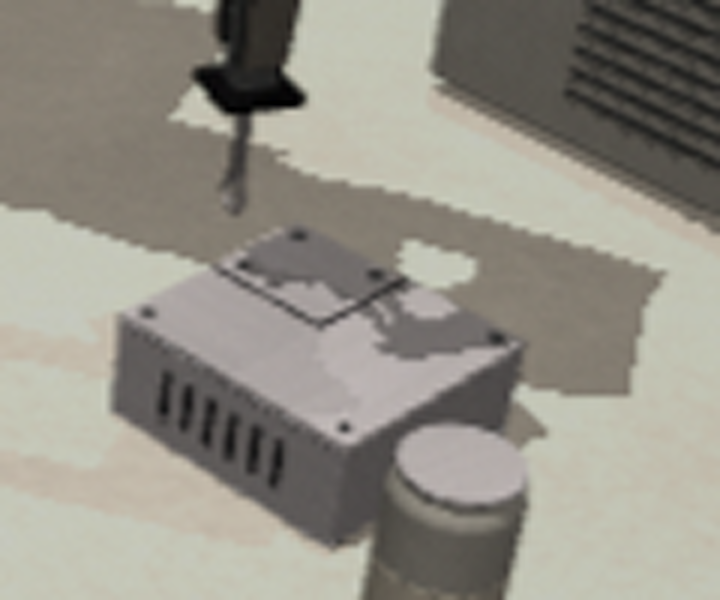

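Call:
{"fn": "jog_arm", "kwargs": {
  "rows": [
    {"translation": [0, 0, -0.004], "dr": [0, 0, 0], "gripper": 1},
    {"translation": [0, 0, -0.01], "dr": [0, 0, 0], "gripper": 1},
    {"translation": [0, 0, -0.016], "dr": [0, 0, 0], "gripper": 1},
    {"translation": [0, 0, -0.021], "dr": [0, 0, 0], "gripper": 1},
    {"translation": [0, 0, -0.025], "dr": [0, 0, 0], "gripper": 1},
    {"translation": [0, 0, -0.028], "dr": [0, 0, 0], "gripper": 1},
    {"translation": [0, 0, -0.029], "dr": [0, 0, 0], "gripper": 1},
    {"translation": [0, 0, -0.029], "dr": [0, 0, 0], "gripper": 1},
    {"translation": [0, 0, -0.029], "dr": [0, 0, 0], "gripper": 1},
    {"translation": [0, 0, -0.029], "dr": [0, 0, 0], "gripper": 1}
  ]
}}

```text
time: 8.1
tcp_pos: [0.4226, 0.3209, 0.1746]
tcp_rot: [-0.0, 0.793, 0.609, 0.0]
contact_force: [0.3, -0.4, -1.1]
width: 0.217
grip_force: 25.0
```

```bash
python3 - <<'E'
from h import *
im,d=get_image("scene");s=get_state();print(s["tcp_pos"],s["contact_force"])
print(np.round((proj("scene",s["tcp_pos"]-[0,0,.1084])-[330,145]+.5)*10-.5),np.round((proj("scene",[.4226,.3207,.06])-[330,145]+.5)*10-.5))
cv2.imwrite("pics/low.png",cv2.resize(im[125:185,310:380,::-1],None,fx=10,fy=10,interpolation=cv2.INTER_CUBIC))
E
```

```text
[0.42257725 0.32094214 0.17459199] [ 0.05709745  0.37904383 -1.23839135]
[70. 83.] [ 67. 100.]
```

View pics/low.png

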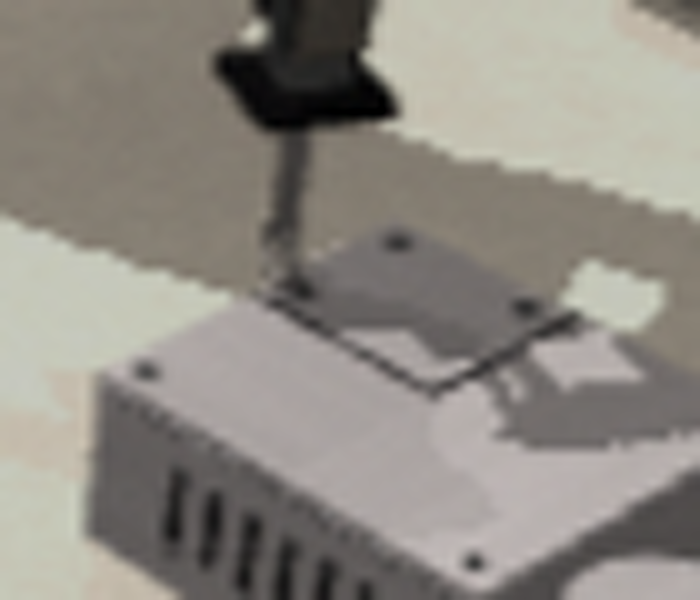

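Call:
{"fn": "jog_arm", "kwargs": {
  "rows": [
    {"translation": [0.003, 0.0006, 0], "dr": [0, 0, 0], "gripper": 1},
    {"translation": [0.006, 0.0012, 0], "dr": [0, 0, 0], "gripper": 1},
    {"translation": [0.009, 0.0018, 0], "dr": [0, 0, 0], "gripper": 1},
    {"translation": [0.012, 0.0024, 0], "dr": [0, 0, 0], "gripper": 1},
    {"translation": [0.015, 0.003, 0], "dr": [0, 0, 0], "gripper": 1},
    {"translation": [0.018, 0.0036, 0], "dr": [0, 0, 0], "gripper": 1},
    {"translation": [0.021, 0.0042, 0], "dr": [0, 0, 0], "gripper": 1},
    {"translation": [0.024, 0.0048, 0], "dr": [0, 0, 0], "gripper": 1},
    {"translation": [0.027, 0.0054, 0], "dr": [0, 0, 0], "gripper": 1},
    {"translation": [0.03, 0.006, 0], "dr": [0, 0, 0], "gripper": 1}
  ]
}}

```text
time: 9.15
tcp_pos: [0.4528, 0.3269, 0.1744]
tcp_rot: [0.0, 0.793, 0.609, -0.0]
contact_force: [-0.2, 0.4, -0.5]
width: 0.215
grip_force: 25.0
```

Call:
{"fn": "jog_arm", "kwargs": {
  "rows": [
    {"translation": [0.003, 0.0006, 0], "dr": [0, 0, 0], "gripper": 1},
    {"translation": [0.006, 0.0012, 0], "dr": [0, 0, 0], "gripper": 1},
    {"translation": [0.009, 0.0018, 0], "dr": [0, 0, 0], "gripper": 1},
    {"translation": [0.012, 0.0024, 0], "dr": [0, 0, 0], "gripper": 1},
    {"translation": [0.015, 0.003, 0], "dr": [0, 0, 0], "gripper": 1},
    {"translation": [0.018, 0.0036, 0], "dr": [0, 0, 0], "gripper": 1},
    {"translation": [0.021, 0.0042, 0], "dr": [0, 0, 0], "gripper": 1},
    {"translation": [0.024, 0.0048, 0], "dr": [0, 0, 0], "gripper": 1},
    {"translation": [0.0275, 0.0054, 0], "dr": [0, 0, 0], "gripper": 1},
    {"translation": [0.0308, 0.006, 0], "dr": [0, 0, 0], "gripper": 1}
  ]
}}

```text
time: 10.15
tcp_pos: [0.4836, 0.3329, 0.1744]
tcp_rot: [0.0, 0.793, 0.609, 0.0]
contact_force: [-0.4, -0.6, -0.9]
width: 0.214
grip_force: 25.0
```

Call:
{"fn": "jog_arm", "kwargs": {
  "rows": [
    {"translation": [0, 0, 0], "dr": [0, 0, 0], "gripper": 1},
    {"translation": [0, 0, 0], "dr": [0, 0, 0], "gripper": 1}
  ]
}}

```text
time: 10.35
tcp_pos: [0.4833, 0.3328, 0.1743]
tcp_rot: [-0.0, 0.794, 0.609, -0.0]
contact_force: [-1.0, 0.3, -0.5]
width: 0.218
grip_force: 25.0
```

Call:
{"fn": "jog_arm", "kwargs": {
  "rows": [
    {"translation": [-0.0006, 0.0029, 0], "dr": [0, 0, 0], "gripper": 1},
    {"translation": [-0.0012, 0.0059, 0], "dr": [0, 0, 0], "gripper": 1},
    {"translation": [-0.0018, 0.0088, 0], "dr": [0, 0, 0], "gripper": 1},
    {"translation": [-0.0024, 0.0118, 0], "dr": [0, 0, 0], "gripper": 1},
    {"translation": [-0.003, 0.0147, 0], "dr": [0, 0, 0], "gripper": 1},
    {"translation": [-0.0036, 0.0176, 0], "dr": [0, 0, 0], "gripper": 1},
    {"translation": [-0.0042, 0.0206, 0], "dr": [0, 0, 0], "gripper": 1},
    {"translation": [-0.0047, 0.0235, 0], "dr": [0, 0, 0], "gripper": 1},
    {"translation": [-0.0053, 0.0265, 0], "dr": [0, 0, 0], "gripper": 1},
    {"translation": [-0.0059, 0.0294, 0], "dr": [0, 0, 0], "gripper": 1}
  ]
}}

```text
time: 11.35
tcp_pos: [0.4774, 0.3625, 0.1744]
tcp_rot: [0.0, 0.793, 0.609, 0.0]
contact_force: [0.2, -0.2, 0.4]
width: 0.215
grip_force: 25.0
```

Call:
{"fn": "jog_arm", "kwargs": {
  "rows": [
    {"translation": [-0.0006, 0.0029, 0], "dr": [0, 0, 0], "gripper": 1},
    {"translation": [-0.0012, 0.0059, 0], "dr": [0, 0, 0], "gripper": 1},
    {"translation": [-0.0018, 0.0088, 0], "dr": [0, 0, 0], "gripper": 1},
    {"translation": [-0.0024, 0.0118, 0], "dr": [0, 0, 0], "gripper": 1},
    {"translation": [-0.003, 0.0147, 0], "dr": [0, 0, 0], "gripper": 1},
    {"translation": [-0.0036, 0.0176, 0], "dr": [0, 0, 0], "gripper": 1},
    {"translation": [-0.0042, 0.0206, 0], "dr": [0, 0, 0], "gripper": 1},
    {"translation": [-0.0047, 0.0235, 0], "dr": [0, 0, 0], "gripper": 1},
    {"translation": [-0.0053, 0.0265, 0], "dr": [0, 0, 0], "gripper": 1},
    {"translation": [-0.0055, 0.0275, 0], "dr": [0, 0, 0], "gripper": 1}
  ]
}}

```text
time: 12.35
tcp_pos: [0.4718, 0.3901, 0.1744]
tcp_rot: [-0.0, 0.793, 0.609, 0.0]
contact_force: [0.8, 0.5, 0.5]
width: 0.22
grip_force: 25.0
```

Call:
{"fn": "jog_arm", "kwargs": {
  "rows": [
    {"translation": [0, 0, 0], "dr": [0, 0, 0], "gripper": 1},
    {"translation": [0, 0, 0], "dr": [0, 0, 0], "gripper": 1},
    {"translation": [-0.0002, 0.001, 0], "dr": [0, 0, 0], "gripper": 1},
    {"translation": [-0.0004, 0.002, 0], "dr": [0, 0, 0], "gripper": 1},
    {"translation": [-0.0004, 0.002, 0], "dr": [0, 0, 0], "gripper": 1}
  ]
}}

```text
time: 12.85
tcp_pos: [0.4715, 0.3919, 0.1744]
tcp_rot: [-0.0, 0.794, 0.609, 0.0]
contact_force: [0.7, -0.3, -0.9]
width: 0.214
grip_force: 25.0
```

Call:
{"fn": "jog_arm", "kwargs": {
  "rows": [
    {"translation": [0, 0, 0.005], "dr": [0, 0, 0], "gripper": 1},
    {"translation": [0, 0, 0.02], "dr": [0, 0, 0], "gripper": 1},
    {"translation": [0, 0, 0.045], "dr": [0, 0, 0], "gripper": 1},
    {"translation": [0, 0, 0.065], "dr": [0, 0, 0], "gripper": 1},
    {"translation": [0.005, -0.015, 0.07], "dr": [0, 0, 0], "gripper": 1},
    {"translation": [0.013, -0.04, 0.07], "dr": [0, 0, 0], "gripper": 1},
    {"translation": [0.0225, -0.07, 0.07], "dr": [0, 0, 0], "gripper": 1},
    {"translation": [0.0325, -0.1, 0.07], "dr": [0, 0, 0], "gripper": 1},
    {"translation": [0.042, -0.13, 0.07], "dr": [0, 0, 0.003], "gripper": 1},
    {"translation": [0.052, -0.16, 0.07], "dr": [0, 0, 0.003], "gripper": 1}
  ]
}}

```text
time: 13.85
tcp_pos: [0.5235, 0.2294, 0.2444]
tcp_rot: [0.0, 0.788, 0.616, -0.0]
contact_force: [-0.7, 1.0, -0.5]
width: 0.217
grip_force: 25.0
```

Call:
{"fn": "jog_arm", "kwargs": {
  "rows": [
    {"translation": [0.01, -0.03, 0], "dr": [0, 0, 0], "gripper": 1},
    {"translation": [0.0195, -0.06, 0], "dr": [0, 0, 0], "gripper": 1},
    {"translation": [0.029, -0.09, 0], "dr": [0, 0, 0], "gripper": 1},
    {"translation": [0.039, -0.12, 0], "dr": [0, 0, 0], "gripper": 1},
    {"translation": [0.049, -0.15, 0], "dr": [0, 0, 0], "gripper": 1},
    {"translation": [0.057, -0.175, 0], "dr": [0, 0, 0], "gripper": 1},
    {"translation": [0.0625, -0.192, 0], "dr": [0, 0, 0], "gripper": 1},
    {"translation": [0.0645, -0.199, 0], "dr": [0, 0, 0], "gripper": 1},
    {"translation": [0.0645, -0.199, -0.02], "dr": [0, 0, 0], "gripper": 1},
    {"translation": [0.0645, -0.199, -0.03], "dr": [0, 0, 0], "gripper": 1}
  ]
}}

```text
time: 14.85
tcp_pos: [0.5872, 0.0328, 0.2132]
tcp_rot: [-0.001, 0.788, 0.616, -0.001]
contact_force: [-0.0, -0.2, -1.6]
width: 0.216
grip_force: 25.0
```

Call:
{"fn": "jog_arm", "kwargs": {
  "rows": [
    {"translation": [0, 0, 0], "dr": [0, 0, 0], "gripper": 1},
    {"translation": [0, 0, 0], "dr": [0, 0, 0], "gripper": 1},
    {"translation": [0, 0, 0], "dr": [0, 0, 0], "gripper": 1}
  ]
}}

```text
time: 15.15
tcp_pos: [0.5883, 0.0332, 0.2151]
tcp_rot: [0.0, 0.788, 0.616, 0.0]
contact_force: [-0.5, 0.4, -0.4]
width: 0.216
grip_force: 25.0
```

```bash
python3 - <<'E'
from h import *
im,d=get_image("scene");s=get_state();print(s["tcp_pos"],s["tcp_rot"],s["contact_force"],s["width"])
for X in(s["tcp_pos"]-[0,0,.1084],[.588,.0328,.018]):
    print(np.round((proj("scene",X)-[225,170]+.5)*6-.5))
cv2.imwrite("pics/chip.png",cv2.resize(im[170:270,225:335,::-1],None,fx=6,fy=6,interpolation=cv2.INTER_CUBIC))
E
```

```text
[0.58834209 0.0331365  0.21510589] [2.87872221e-04 7.87545144e-01 6.16256754e-01 4.21098494e-04] [ 0.24017624 -0.50532947 -0.6214366 ] 0.2154173880904516
[334. 209.]
[329. 374.]
```

View pics/chip.png

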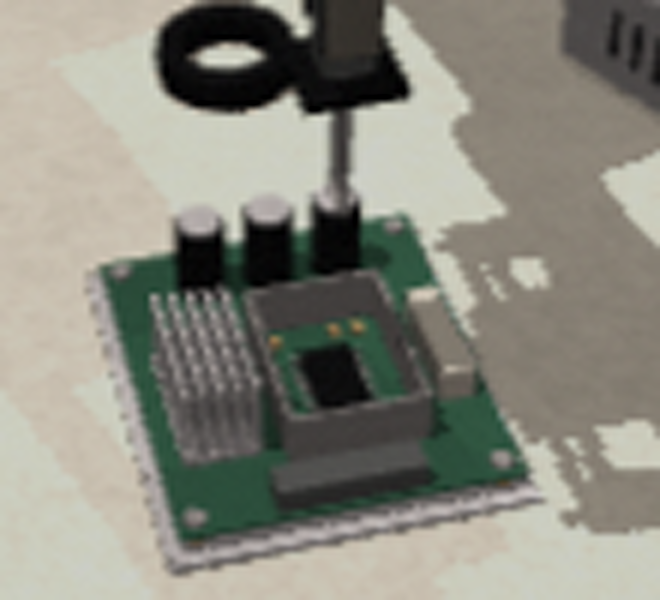

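Call:
{"fn": "jog_arm", "kwargs": {
  "rows": [
    {"translation": [0, 0, -0.01], "dr": [0, 0, 0], "gripper": 1},
    {"translation": [0, 0, -0.02], "dr": [0, 0, 0], "gripper": 1},
    {"translation": [0, 0, -0.03], "dr": [0, 0, 0], "gripper": 1},
    {"translation": [0, 0, -0.04], "dr": [0, 0, 0], "gripper": 1},
    {"translation": [0, 0, -0.05], "dr": [0, 0, 0], "gripper": 1},
    {"translation": [0, 0, -0.058], "dr": [0, 0, 0], "gripper": 1},
    {"translation": [0, 0, -0.063], "dr": [0, 0, 0], "gripper": 1},
    {"translation": [0, 0, -0.067], "dr": [0, 0, 0], "gripper": 1},
    {"translation": [0, 0, -0.069], "dr": [0, 0, 0], "gripper": 1},
    {"translation": [0, 0, -0.07], "dr": [0, 0, 0], "gripper": 1}
  ]
}}

```text
time: 16.2
tcp_pos: [0.5881, 0.0328, 0.1444]
tcp_rot: [0.0, 0.788, 0.616, 0.0]
contact_force: [0.5, -0.4, -1.0]
width: 0.216
grip_force: 25.0
```

Call:
{"fn": "jog_arm", "kwargs": {
  "rows": [
    {"translation": [0, 0, -0.003], "dr": [0, 0, 0], "gripper": 1},
    {"translation": [0, 0, -0.006], "dr": [0, 0, 0], "gripper": 1},
    {"translation": [0, 0, -0.009], "dr": [0, 0, 0], "gripper": 1},
    {"translation": [0, 0, -0.011], "dr": [0, 0, 0], "gripper": 1},
    {"translation": [0, 0, -0.012], "dr": [0, 0, 0], "gripper": 1},
    {"translation": [0, 0, -0.012], "dr": [0, 0, 0], "gripper": 1},
    {"translation": [0, 0, -0.012], "dr": [0, 0, 0], "gripper": 1},
    {"translation": [0, 0, -0.012], "dr": [0, 0, 0], "gripper": 1}
  ]
}}

```text
time: 17.0
tcp_pos: [0.5881, 0.0328, 0.1325]
tcp_rot: [0.0, 0.788, 0.616, 0.0]
contact_force: [-0.5, 0.6, -0.4]
width: 0.216
grip_force: 25.0
```

```bash
python3 - <<'E'
from h import *
im,d=get_image("scene");s=get_state();print(s["tcp_pos"],s["tcp_rot"],s["contact_force"],s["width"])
for X in(s["tcp_pos"]-[0,0,.1084],[.588,.0328,.018]):
    print(np.round((proj("scene",X)-[250,195]+.5)*10-.5))
cv2.imwrite("pics/fin.png",cv2.resize(im[195:250,250:310,::-1],None,fx=10,fy=10,interpolation=cv2.INTER_CUBIC))
E
```

```text
[0.58807938 0.03276068 0.13251876] [5.42994852e-05 7.87729419e-01 6.16021387e-01 1.05485929e-04] [-0.22757723 -0.38104203 -0.27635023] 0.21849610532982727
[299. 357.]
[299. 374.]
```

View pics/fin.png

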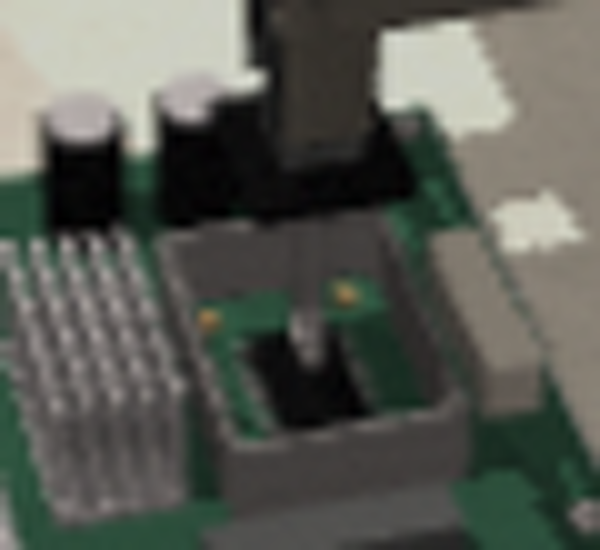

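```bash
python3 -c "
from rig import *
print(job_done())"
```

```text
the job is handed in; nothing more can be done
None
```

The job is handed in, with no verdict shown. The loop probe swept the whole seam and is held an estimated 4–6 mm above the middle of the chip, its loop lined up with the chip's long side; I saw no sign of contact.

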